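# Preset the stitch counter

## Task

On the stitch counter, the grey box with two tabbed thumbwheels side by side, set the code 4-2: the left wheel's tab (left as seen from the robot) beside the four dots and the right wheel's tab beside the two dots; the dots run from one, nearest the robot, to five, farthest away. Leave the wheel of the other, single-wheel box as it is set.

Things in the scene. Friction and masses are not known exactly. Their poses are not given: they have to be found in the camera images.
- counter: Fixed grey box 130 (x) by 150 (y) by 46 mm high; two wheels with black tabs stand in its top between white arches of radius 44 mm. Wheel axis along y, 60 mm above the origin (centre of underside). x points away from the robot (yaw up to 20 degrees), z up. On the arch left of each wheel: groups of 1 to 5 black dots, 24 degrees apart, one nearest the robot, three on top, five farthest.
- wheel_left (a joint): Left thumbwheel seen from the robot, at counter y = +30 mm. Grey, radius 42, 26 mm wide, one radial black tab 10 mm thick, 24 mm wide (along the axis), tip 72 mm from the axis. Setting n is at (n - 3) * 0.419 rad: 0 = tab straight up = three dots; plus leans it to the counter's +x, away from the robot. Stops at +-0.84. No clicks; about 2 N at the tab turns it and it stays where left.
- wheel_right (a joint): Right thumbwheel, at counter y = -30 mm, otherwise the same as the left one. Setting n is at (n - 3) * 0.419 rad: 0 = tab straight up = three dots; plus leans it to the counter's +x, away from the robot. Stops at +-0.84. No clicks; about 2 N at the tab turns it and it stays where left.
- single_tab (a point): tip of the tab of the other box, the thread tension selector, which has just one such wheel: grey box 130 by 90 by 46 mm, same kind of wheel, tab and height, fixed to the table; not to be turned. This point is the middle of the tab's end, 72 mm from its wheel's axis.
Not all that is in view belongs to the job. What is shaped like the counter but pink is not meant.

How it is judged:
By the outcome, as a careful person would: the job done as asked, in the order asked, and still so for the second after the job is handed in, with the robot touching nothing.
It also fails if it takes over 38 s, if anything falls off the work surface, if the arm or the gripper's body presses on something with over 40 N, if the wrist force passes 120 N, or if a joint passes its speed limit or range.

## Robot

A 6-joint arm with a two-finger parallel gripper is mounted at the origin on the work surface. World frame = base frame: x ahead of the robot, y to its left, z up, the work surface at z = 0. Lengths are in m, angles in degrees, forces in N, time in s.
With the tool pointing down it reaches from about 0.35 to 0.85 m from the base axis. Payload 8.1 kg.
Tool frame: the origin (TCP) lies at the very end of the fingers, on their centre line; the grasp point (between the pads) lies 19 mm behind it; z points along the fingers, y is the line along which they close (so a half turn about z gives the same grasp; the last joint's range is limited). The gripper opens to 85 mm and grips with 20 to 120 N. Pads are 22 mm wide; open, the fingers measure 114 mm over their backs; the gripper's body (76 mm by 85 mm) begins 54 mm behind the grasp point. The pads swing forward as they close: fully open they stand 13 mm farther back than shut.
Start: joints at [-79.435, 7.471, 85.268, -0, 87.261, -4.893], TCP at [0.16, -0.578, 0.231] pointing down, gripper open.
Joint ranges: [-169.43, 169.43], [-51.17, 129.36], [1.28, 143.12], [-76.62, 256.62], [0, 156.53], [-152.29, 152.29]. Speed limits (degrees/s): [136.94, 136.94, 159.86, 180, 180, 180].

## Interface

Orientations are given as a 3x3 rotation matrix whose columns are the frame's x, y, z axes.
In Python, from station import sensors, capture, env gives the robot as it stands.
- The arm moves only by the shell command python3 -m inch 'ROWS' [OPENING] [FORCE]. ROWS is JSON, a list of rows, each an object with "xyz": the shift along the world's x, y, z in m, a list of three; "delta_rot": the turn, a rotation vector about the world's x, y, z in degrees, a list of three. In form: [{"xyz": [x, y, z], "delta_rot": [rx, ry, rz]}, ...]. A call has exactly 10 rows; each row is the pose to reach, as a shift and turn from the pose commanded when the call began; what a row does not reach only later rows make up. A row lasts 1/12 s, in which the tool goes at most 41.7 mm and 7.16 degrees, less where a joint would pass 70% of its speed; a pose out of reach is approached as far as the arm can. A call with a gripper value outside its range is refused whole. OPENING is the closure, from -1 (fully open) to 1 (shut), set as the call begins (- or left out, the last holds). The fingers move at their own pace and stop on an object; FORCE is the grip in N (left out, the last holds). Time passes only in rows, so rows that repeat a pose let the fingers close, or fill a call up. It gives the time, the measured TCP pose, the force, the opening and the grip force at its end, in the units of the state.
- sensors.get_state(): the state, without advancing time (a new reading comes with each control period).
- capture(name): name is "scene" or "side" or "wrist"; returns a dict with "color" (384x512x3 uint8, red, green, blue), "mtx" (3x3 intrinsics, pixels), "k1" (the pictures are not rectified: a ray, as slopes to the right and down, at radius r is drawn at 1 + k1 r^2 times it, then the intrinsics apply), "rvec" (rotation vector, rad) and "tvec" (3), from world to camera coordinates, as OpenCV has them; the wrist camera has in their place "hand_eye" (4x4, takes a point from camera to tool coordinates, whose origin is the TCP and whose axes are the flange's). Camera axes: x right, y down, z forward; pixel columns grow to the right and rows downward; lengths in m; the calibration is good to about 2 mm. A picture is of the moment at which its call begins: read the wrist's pose just before it. There is no depth.
- env.job_done(): hands the job in; it is judged then, once.
The state is a dict: "clock": time; "joint_pos": joint angles; "qd": joint speeds; "joint_torque": joint torques, N m; "tool_pos": TCP position; "ee_rot": TCP orientation; "force": force on the tool from outside, world axes, zero at the start; "moment": the same for the moment, N m; "width": finger opening in m; "finger_force": force on a finger pad.
Only numpy, scipy, OpenCV 4.12 (cv2) and the standard library are available. Lean on these libraries where they do the work, as an engineer would, in place of code of your own. Each camera call takes 0.05 s, during which the arm holds its last target. There are 200 camera calls.

## Working session

There is one attempt and no reset: what is moved stays moved. The work goes in short steps, Python scripts to look and compute and a shell command to move; the robot and the scene stay as the last step left them, time stands still between calls to the robot, and variables do not carry over. Pictures are saved under pics/ and viewed, at most 10 in all, crops included, and the job is handed in when it is done.

```bash
mkdir -p pics; ls; python3 - <<'E'
from station import sensors,capture
import cv2,numpy as np
a=capture("scene");b=capture("side")
for n,c in(("scene",a),("side",b)):
    cv2.imwrite(f"pics/{n}0.png",cv2.resize(c["color"][:,:,::-1],(800,600),interpolation=cv2.INTER_CUBIC))
    print(n,c["mtx"].tolist(),c["k1"],c["rvec"],c["tvec"])
print(sensors.get_state())
E
```

```text
pics
scene [[423.6539871312272, 0.0, 263.75666720506496], [0.0, 423.6539871312272, 188.50693785305776], [0.0, 0.0, 1.0]] -0.14794458779549582 [ 0.88754378  2.41192365 -1.18468972] [ 0.35904508 -0.06722383  1.36660277]
side [[462.0575759125452, 0.0, 258.5133226464352], [0.0, 462.0575759125452, 194.74266030065777], [0.0, 0.0, 1.0]] 0.0376034561699069 [ 0.26995273 -2.76810898  1.23711529] [0.40872114 0.14163418 0.99417934]
{'clock': 0.1, 'joint_pos': array([-7.94344703e+01,  7.51171363e+00,  8.53240323e+01, -2.76497224e-04,
        8.72603491e+01, -4.89268199e+00]), 'qd': array([-0.066854  , -0.0853383 , -0.05777069,  0.06723274, -0.00861193,
        0.00457379]), 'joint_torque': array([ 1.27937157e-03, -5.70948815e+01, -5.01943052e+01, -1.06044813e-04,
        8.00335634e-03,  3.20298966e-05]), 'tool_pos': array([ 0.15985388, -0.57780033,  0.23033008]), 'ee_rot': array([[ 9.63825064e-01,  2.66535453e-01, -3.12264976e-04],
       [ 2.66535600e-01, -9.63823666e-01,  1.64785435e-03],
       [ 1.38243232e-04, -1.67147306e-03, -9.99998594e-01]]), 'force': array([-0.68126009,  0.17697577,  0.04244423]), 'moment': array([-0.05025226, -0.04066468, -0.02653054]), 'finger_force': 0.0, 'width': 0.08559454875634377}
```

View pics/scene0.png

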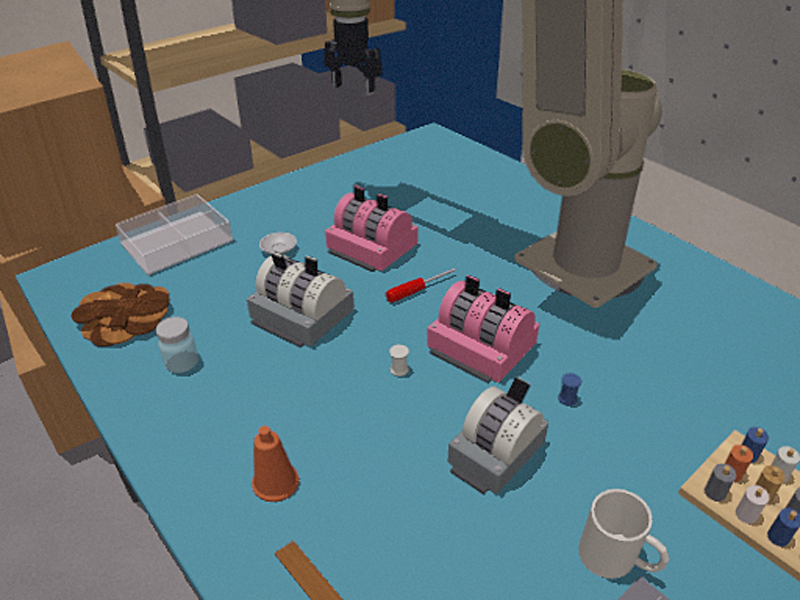

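View pics/side0.png

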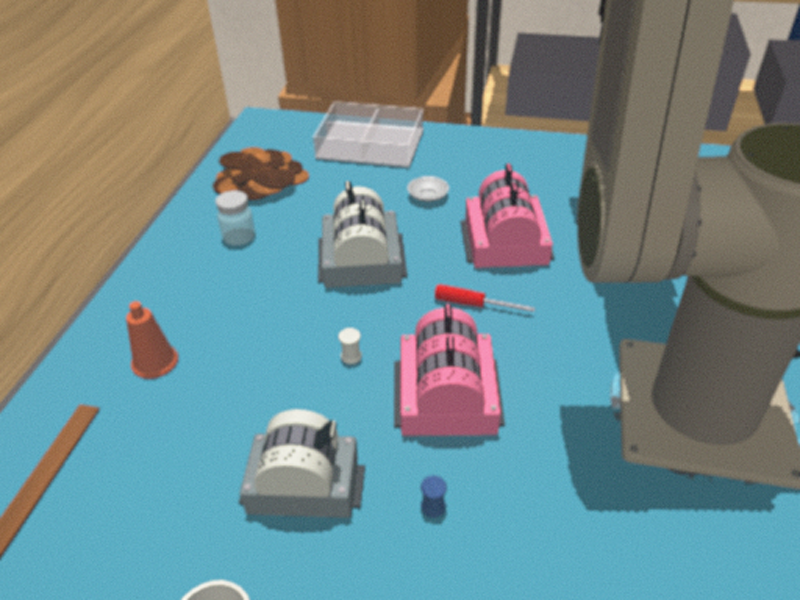

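The scene picture shows the grey two-wheel counter at about (300,295) with tabs at (279,262) and (311,266). The single-wheel box is at (498,435), and the other two boxes are pink. In the side picture the counter is at (360,240), with its tabs at (350,190) and (362,208).

```bash
cat > h.py <<'E'
import cv2,numpy as np
from station import sensors,capture
def cam(c,st=None):
    if "rvec" in c:
        R=cv2.Rodrigues(np.array(c["rvec"]))[0];t=np.array(c["tvec"]).ravel()
        return R,t
    T=np.eye(4);T[:3,:3]=st["ee_rot"];T[:3,3]=st["tool_pos"]
    M=np.linalg.inv(T@np.array(c["hand_eye"]));return M[:3,:3],M[:3,3]
def dist(c): return np.array([c["k1"],0,0,0,0.])
def ray(c,px,st=None):
    R,t=cam(c,st)
    u=cv2.undistortPoints(np.array([[px]],float),c["mtx"],dist(c)).ravel()
    d=R.T@np.r_[u,1];return -R.T@t,d/np.linalg.norm(d)
def plane(c,px,z,st=None):
    o,d=ray(c,px,st);return o+d*(z-o[2])/d[2]
def tri(a,b):
    (o1,d1),(o2,d2)=a,b
    s=np.linalg.lstsq(np.c_[d1,-d2],o2-o1,rcond=None)[0]
    p,q=o1+s[0]*d1,o2+s[1]*d2;return (p+q)/2,np.linalg.norm(p-q)
def proj(c,P,st=None):
    R,t=cam(c,st)
    return cv2.projectPoints(np.array(P,float).reshape(-1,1,3),cv2.Rodrigues(R)[0],t,c["mtx"],dist(c))[0].reshape(-1,2)
E
python3 - <<'E'
from h import *
a=capture("scene");b=capture("side");k=.64
for p,q in(((279,255),(350,185)),((312,259),(363,200)),((520,382),(332,424))):
    print(tri(ray(a,np.array(p)*k),ray(b,np.array(q)*k)))
# box top corners scene: left,front(bottom),right
for p in((249,304),(313,329),(353,295)): print(plane(a,np.array(p)*k,.046))
for p in((320,264),(405,263)): print(plane(b,np.array(p)*k,.046))
E
```

```text
(array([ 0.55914297, -0.26033535,  0.1299739 ]), np.float64(0.004601180131678747))
(array([ 0.52438372, -0.20839684,  0.13592206]), np.float64(0.00940170935850825))
(array([0.45703767, 0.21418333, 0.11465824]), np.float64(0.0053273093012991424))
[ 0.62671913 -0.27015532  0.046     ]
[ 0.57663428 -0.13833745  0.046     ]
[ 0.46787685 -0.17068422  0.046     ]
[ 0.58701311 -0.15485892  0.046     ]
[ 0.45200484 -0.1822469   0.046     ]
```

```bash
python3 -m inch '[{"xyz":[0.02,0.02,0.03],"delta_rot":[0,0,6]},{"xyz":[0.05,0.04,0.06],"delta_rot":[0,0,13]},{"xyz":[0.08,0.06,0.08],"delta_rot":[0,0,20]},{"xyz":[0.11,0.08,0.1],"delta_rot":[0,0,27]},{"xyz":[0.14,0.105,0.12],"delta_rot":[0,0,34]},{"xyz":[0.17,0.13,0.12],"delta_rot":[0,0,41]},{"xyz":[0.2,0.155,0.12],"delta_rot":[0,0,48]},{"xyz":[0.23,0.18,0.12],"delta_rot":[0,0,55]},{"xyz":[0.26,0.205,0.12],"delta_rot":[0,0,62]},{"xyz":[0.285,0.23,0.12],"delta_rot":[0,0,69]}]' && python3 -m inch '[{"xyz":[0.02,0.02,0],"delta_rot":[0,0,6]},{"xyz":[0.04,0.04,0],"delta_rot":[0,0,12]},{"xyz":[0.06,0.07,0],"delta_rot":[0,0,18]},{"xyz":[0.08,0.1,0],"delta_rot":[0,0,23.5]},{"xyz":[0.1,0.128,0],"delta_rot":[0,0,23.5]},{"xyz":[0.1,0.128,0],"delta_rot":[0,0,23.5]},{"xyz":[0.1,0.128,0],"delta_rot":[0,0,23.5]},{"xyz":[0.1,0.128,0],"delta_rot":[0,0,23.5]},{"xyz":[0.1,0.128,0],"delta_rot":[0,0,23.5]},{"xyz":[0.1,0.128,0],"delta_rot":[0,0,23.5]}]'
python3 - <<'E'
from h import *
s=sensors.get_state();c=capture("wrist")
cv2.imwrite("pics/w1.png",cv2.resize(c["color"][:,:,::-1],(800,600),interpolation=cv2.INTER_CUBIC))
cv2.imwrite("pics/w1raw.png",c["color"][:,:,::-1])
import pickle;pickle.dump((s,c),open("w1.pkl","wb"))
print(s["tool_pos"],s["ee_rot"],s["force"],np.array(c["hand_eye"]),c["mtx"][0,0],c["k1"])
E
```

```text
clock: 1.03
tool_pos: [0.4466, -0.3465, 0.3511]
ee_rot: [[0.09, 0.996, 0.0], [0.996, -0.09, 0.0], [0.0, 0.0, -1.0]]
force: [0.2, -0.5, 0.3]
width: 0.085
finger_force: 0.0
clock: 1.87
tool_pos: [0.5443, -0.2215, 0.3513]
ee_rot: [[-0.306, 0.952, -0.0], [0.952, 0.306, -0.0], [-0.0, -0.0, -1.0]]
force: [-0.7, -0.8, 0.5]
width: 0.0853
finger_force: 0.0
[ 0.54428475 -0.22148153  0.35127918] [[-3.06482108e-01  9.51876395e-01 -2.14540218e-04]
 [ 9.51876409e-01  3.06482065e-01 -2.13208490e-04]
 [-1.37195400e-04 -2.69560360e-04 -9.99999954e-01]] [-0.68924788 -0.75188732  0.50206209] [[-2.29176275e-05 -9.65482323e-01 -2.60468583e-01  6.60866806e-02]
 [ 9.99998586e-01  4.15807680e-04 -1.62926582e-03 -1.91730665e-04]
 [ 1.68133219e-03 -2.60468252e-01  9.65480949e-01 -1.42079519e-01]
 [ 0.00000000e+00  0.00000000e+00  0.00000000e+00  1.00000000e+00]] 334.6608941683936 -0.09697981547736431
```

View pics/w1.png

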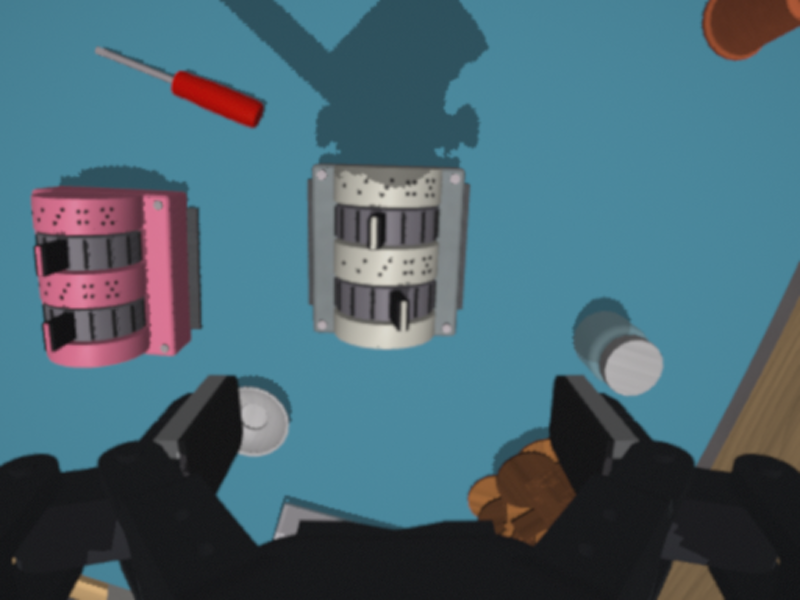

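The wrist picture shows the counter nearly aligned: bolts at (320,175), (456,178), (321,326) and (447,328), the left wheel's tab end at (375,232), the right wheel's at (403,315).

```bash
cat > m.py <<'E'
from h import *
import pickle,sys
s,c=pickle.load(open("w1.pkl","rb"));k=.64
im=c["color"]
B=np.array([plane(c,np.array(p)*k,.046,s)for p in((320,175),(456,178),(321,326),(447,328))])
print(B)
C=B.mean(0);ex=(B[1]-B[0]+B[3]-B[2]);ey=B[0]-B[2]+B[1]-B[3]
print("ctr",C,"yaw x,y",np.degrees(np.arctan2(ex[1],ex[0])),np.degrees(np.arctan2(-ey[0],ey[1])),np.linalg.norm(ex)/2,np.linalg.norm(ey)/2)
# white arch mask, silhouette of the box
hsv=cv2.cvtColor(im,cv2.COLOR_RGB2HSV)
m=((hsv[...,1]<90)&(hsv[...,2]>60)).astype(np.uint8);m[int(350*k):]=0;m[:,:int(290*k)]=0;m[:,int(490*k):]=0
n,l,st,ce=cv2.connectedComponentsWithStats(m);i=1+np.argmax(st[1:,4]);print(st[i]/k)
yaw=np.radians((np.degrees(np.arctan2(ex[1],ex[0]))+np.degrees(np.arctan2(-ey[0],ey[1])))/2)
X=np.array([np.cos(yaw),np.sin(yaw),0]);Y=np.array([-X[1],X[0],0])
for nm,y,p in(("L",.03,(376,231)),("R",-.03,(404,315))):
    o,d=ray(c,np.array(p)*k,s)
    # intersect ray with the 72mm cylinder about the wheel's axis
    r=o-np.r_[C[:2],.06];a=np.array([r@X,r[2]]);b=np.array([d@X,d[2]])
    t=np.roots([b@b,2*a@b,a@a-.072**2]).min();q=a+t*b
    print(nm,np.degrees(np.arctan2(*q)),"y",(r+t*d)@Y)
E
python3 m.py
python3 - <<'E'
import cv2
i=cv2.imread("pics/w1raw.png")[100:228,190:310]
cv2.imwrite("pics/w1c.png",cv2.resize(i,(562,600),interpolation=cv2.INTER_CUBIC))
E
```

```text
[[ 0.46745166 -0.19245531  0.046     ]
 [ 0.57695148 -0.15987602  0.046     ]
 [ 0.50468139 -0.32044564  0.046     ]
 [ 0.61340584 -0.28732868  0.046     ]]
ctr [ 0.54062259 -0.24002641  0.046     ] yaw x,y 16.75438167197954 16.090528932632054 0.11394935949995866 0.1329289915688809
[  307.8125   162.5      162.5      187.5    16617.1875]
L -4.671114437457382 y 0.032107619864059286
R 12.319359376651638 y -0.028740488641586837
```

View pics/w1c.png

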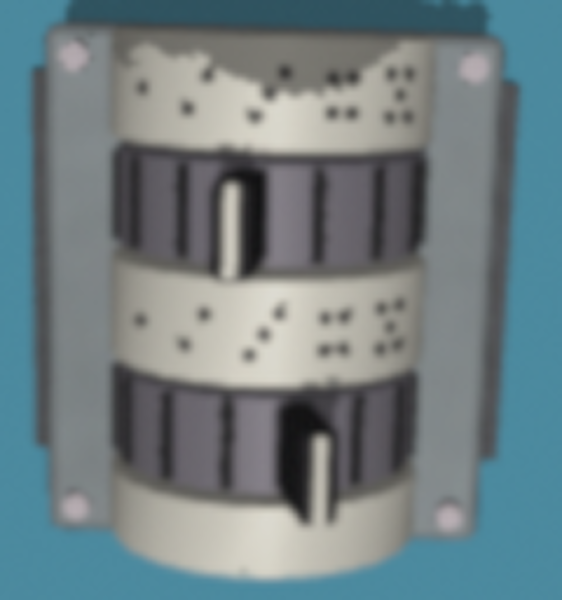

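The crop shows the left tab end at crop (230,230), slightly towards two dots, and the right tab end at (319,478), between three and four. The bolts are at (74,55), (474,68), (75,507) and (450,517).

```bash
sed -i 's/((320,175),(456,178),(321,326),(447,328))/((321.6,174.6),(455,178.9),(321.9,325.4),(447,328.8))/; s/(376,231)/(373.6,233)/; s/(404,315)/(403.3,315.8)/' m.py; cat >> m.py <<'E'
print("X",X,"Y",Y)
p0=np.array([0.5443,-0.2215,0.3513])
for nm,y,T in(("L",.03,24),("R",-.03,-24)):
    A=np.r_[C[:2],.06]+y*Y;r=.049
    print(nm,"axis",A,"to grasp from now",A+[0,0,r]-p0)
    for th in np.linspace(0,T,5)[1:]:
        a=np.radians(th);print(th,np.round(r*(np.sin(a)*X+(np.cos(a)-1)*np.array([0,0,1])),4),np.round(th*Y,2))
    a=np.radians(T);print("radial unit",np.sin(a)*X+np.cos(a)*np.array([0,0,1]))
E
python3 m.py
```

```text
[[ 0.46864672 -0.19173219  0.046     ]
 [ 0.57639749 -0.16084188  0.046     ]
 [ 0.50530306 -0.31964537  0.046     ]
 [ 0.61365833 -0.28804614  0.046     ]]
ctr [ 0.5410014 -0.2400664  0.046    ] yaw x,y 16.127833640445296 16.15830133640914 0.11247973166450927 0.13280498611130287
[  307.8125   162.5      162.5      187.5    16617.1875]
L -6.394135198635501 y 0.030748215945508535
R 11.746776903466039 y -0.029097903795699032
X [0.96057043 0.27803676 0.        ] Y [-0.27803676  0.96057043  0.        ]
L axis [ 0.5326603  -0.21124928  0.06      ] to grasp from now [-0.0116397   0.01025072 -0.2423    ]
6.0 [ 0.0049  0.0014 -0.0003] [-1.67  5.76  0.  ]
12.0 [ 0.0098  0.0028 -0.0011] [-3.34 11.53  0.  ]
18.0 [ 0.0145  0.0042 -0.0024] [-5.   17.29  0.  ]
24.0 [ 0.0191  0.0055 -0.0042] [-6.67 23.05  0.  ]
radial unit [0.39069919 0.11308774 0.91354546]
R axis [ 0.5493425  -0.26888351  0.06      ] to grasp from now [ 0.0050425  -0.04738351 -0.2423    ]
-6.0 [-0.0049 -0.0014 -0.0003] [ 1.67 -5.76 -0.  ]
-12.0 [-0.0098 -0.0028 -0.0011] [  3.34 -11.53  -0.  ]
-18.0 [-0.0145 -0.0042 -0.0024] [  5.   -17.29  -0.  ]
-24.0 [-0.0191 -0.0055 -0.0042] [  6.67 -23.05  -0.  ]
radial unit [-0.39069919 -0.11308774  0.91354546]
```

```bash
python3 -m inch '[{"xyz":[-0.0116,0.0103,-0.03],"delta_rot":[0,0,-1.7]},{"xyz":[-0.0116,0.0103,-0.07],"delta_rot":[0,0,-1.7]},{"xyz":[-0.0116,0.0103,-0.11],"delta_rot":[0,0,-1.7]},{"xyz":[-0.0116,0.0103,-0.145],"delta_rot":[0,0,-1.7]},{"xyz":[-0.0116,0.0103,-0.175],"delta_rot":[0,0,-1.7]},{"xyz":[-0.0116,0.0103,-0.2],"delta_rot":[0,0,-1.7]},{"xyz":[-0.0116,0.0103,-0.22],"delta_rot":[0,0,-1.7]},{"xyz":[-0.0116,0.0103,-0.232],"delta_rot":[0,0,-1.7]},{"xyz":[-0.0116,0.0103,-0.24],"delta_rot":[0,0,-1.7]},{"xyz":[-0.0116,0.0103,-0.2423],"delta_rot":[0,0,-1.7]}]' -1 20 && python3 -m inch '[{"xyz":[0,0,0],"delta_rot":[0,0,0]},{"xyz":[0,0,0],"delta_rot":[0,0,0]},{"xyz":[0,0,0],"delta_rot":[0,0,0]},{"xyz":[0,0,0],"delta_rot":[0,0,0]},{"xyz":[0,0,0],"delta_rot":[0,0,0]},{"xyz":[0,0,0],"delta_rot":[0,0,0]},{"xyz":[0,0,0],"delta_rot":[0,0,0]},{"xyz":[0,0,0],"delta_rot":[0,0,0]},{"xyz":[0,0,0],"delta_rot":[0,0,0]},{"xyz":[0,0,0],"delta_rot":[0,0,0]}]' 1 20
```

```text
clock: 2.75
tool_pos: [0.5327, -0.2103, 0.108]
ee_rot: [[-0.279, 0.96, -0.001], [0.96, 0.279, 0.001], [0.001, -0.001, -1.0]]
force: [-0.6, -1.0, 0.3]
width: 0.0853
finger_force: 0.0
clock: 3.58
tool_pos: [0.5334, -0.2103, 0.1097]
ee_rot: [[-0.28, 0.96, 0.0], [0.96, 0.28, -0.001], [-0.001, 0.0, -1.0]]
force: [-3.1, -1.1, 6.2]
width: 0.0094
finger_force: 23.9
```

```bash
python3 -m inch '[{"xyz":[0.0024,0.0007,0],"delta_rot":[-0.83,2.88,0]},{"xyz":[0.0049,0.0014,-0.0003],"delta_rot":[-1.67,5.76,0]},{"xyz":[0.0074,0.0021,-0.0006],"delta_rot":[-2.5,8.65,0]},{"xyz":[0.0098,0.0028,-0.0011],"delta_rot":[-3.34,11.53,0]},{"xyz":[0.0122,0.0035,-0.0017],"delta_rot":[-4.17,14.41,0]},{"xyz":[0.0145,0.0042,-0.0024],"delta_rot":[-5,17.29,0]},{"xyz":[0.0168,0.0048,-0.0033],"delta_rot":[-5.84,20.17,0]},{"xyz":[0.0191,0.0055,-0.0042],"delta_rot":[-6.67,23.05,0]},{"xyz":[0.0191,0.0055,-0.0042],"delta_rot":[-6.67,23.05,0]},{"xyz":[0.0191,0.0055,-0.0042],"delta_rot":[-6.67,23.05,0]}]'
```

```text
clock: 4.42
tool_pos: [0.5529, -0.2044, 0.1049]
ee_rot: [[-0.28, 0.876, -0.392], [0.96, 0.256, -0.114], [0.0, -0.408, -0.913]]
force: [-1.7, -1.3, 5.1]
width: 0.0098
finger_force: 24.7
```

```bash
python3 -m inch '[{"xyz":[0,0,0],"delta_rot":[0,0,0]},{"xyz":[0,0,0],"delta_rot":[0,0,0]},{"xyz":[0,0,0],"delta_rot":[0,0,0]},{"xyz":[0,0,0],"delta_rot":[0,0,0]},{"xyz":[0,0,0],"delta_rot":[0,0,0]},{"xyz":[0,0,0],"delta_rot":[0,0,0]},{"xyz":[0.004,0.001,0.009],"delta_rot":[0,0,0]},{"xyz":[0.012,0.0034,0.0274],"delta_rot":[0,0,0]},{"xyz":[0.0234,0.0068,0.0548],"delta_rot":[0,0,0]},{"xyz":[0.035,0.0102,0.0822],"delta_rot":[0,0,0]}]' -1 && python3 -m inch '[{"xyz":[0,0,0.01],"delta_rot":[0.8,-2.8,0]},{"xyz":[0,-0.005,0.02],"delta_rot":[1.67,-5.8,0]},{"xyz":[-0.01,-0.02,0.04],"delta_rot":[3.3,-11.5,0]},{"xyz":[-0.02,-0.04,0.0618],"delta_rot":[5,-17.3,0]},{"xyz":[-0.03,-0.06,0.0618],"delta_rot":[6.67,-23.05,0]},{"xyz":[-0.0374,-0.0733,0.0618],"delta_rot":[6.67,-23.05,0]},{"xyz":[-0.0374,-0.0733,0.0618],"delta_rot":[6.67,-23.05,0]},{"xyz":[-0.0374,-0.0733,0.0618],"delta_rot":[6.67,-23.05,0]},{"xyz":[-0.0374,-0.0733,0.0618],"delta_rot":[6.67,-23.05,0]},{"xyz":[-0.0374,-0.0733,0.0618],"delta_rot":[6.67,-23.05,0]}]'
python3 - <<'E'
from h import *
s=sensors.get_state();c=capture("wrist")
cv2.imwrite("pics/w2.png",cv2.resize(c["color"][:,:,::-1],(800,600),interpolation=cv2.INTER_CUBIC))
import pickle;pickle.dump((s,c),open("w2.pkl","wb"))
E
```

```text
clock: 5.25
tool_pos: [0.5872, -0.194, 0.1879]
ee_rot: [[-0.279, 0.876, -0.392], [0.96, 0.256, -0.112], [0.002, -0.408, -0.913]]
force: [0.4, -0.3, 0.0]
width: 0.0855
finger_force: 0.0
clock: 6.08
tool_pos: [0.5509, -0.2665, 0.2482]
ee_rot: [[-0.282, 0.96, -0.002], [0.96, 0.282, 0.001], [0.001, -0.001, -1.0]]
force: [0.1, -0.1, 0.1]
width: 0.0853
finger_force: 0.0
```

View pics/w2.png

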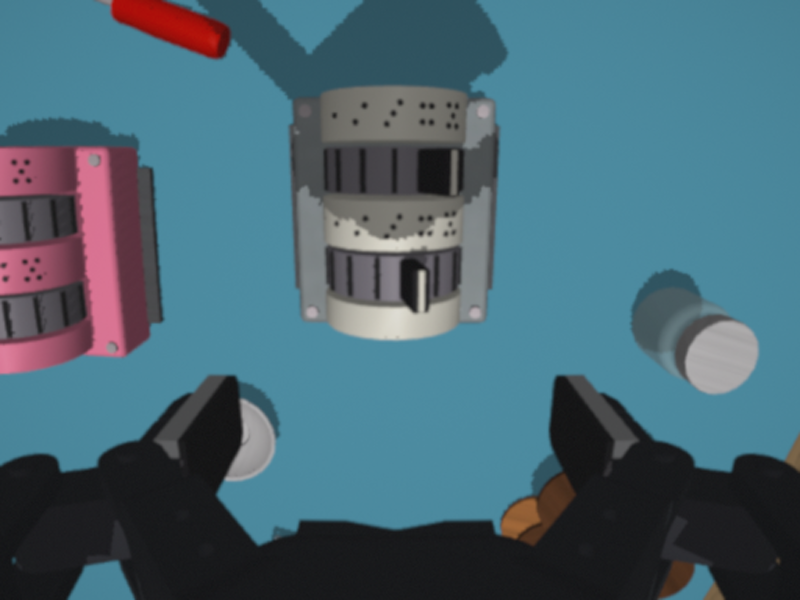

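The left wheel's tab now leans away, its end at (455,172); the right tab end is at (422,291). The bolts are at (304,110), (484,111), (311,312) and (475,313).

```bash
sed -e 's/w1.pkl/w2.pkl/; s/((321.6,174.6),(455,178.9),(321.9,325.4),(447,328.8))/((304,110),(484,111),(311,312),(475,313))/; s/(373.6,233)/(455,172)/; s/(403.3,315.8)/(422,291)/' m.py > m2.py; python3 m2.py | sed -n '5,12p'
```

```text
ctr [ 0.54070659 -0.23968073  0.046     ] yaw x,y 16.02726633784689 16.022164003012136 0.11335707268424498 0.13302766372736807
[  289.0625    84.375    200.       257.8125 26950.    ]
L 25.457313914043816 y 0.0303580857396361
R 12.307650723294804 y -0.029444144892459723
X [0.96114271 0.27605198 0.        ] Y [-0.27605198  0.96114271  0.        ]
L axis [ 0.53242503 -0.21084645  0.06      ] to grasp from now [-0.01187497  0.01065355 -0.2423    ]
6.0 [ 0.0049  0.0014 -0.0003] [-1.66  5.77  0.  ]
12.0 [ 0.0098  0.0028 -0.0011] [-3.31 11.53  0.  ]
```

```bash
python3 -m inch '[{"xyz":[0,0,-0.02],"delta_rot":[0,0,0]},{"xyz":[0,0,-0.05],"delta_rot":[0,0,0]},{"xyz":[0,0,-0.08],"delta_rot":[0,0,0]},{"xyz":[0,0,-0.105],"delta_rot":[0,0,0]},{"xyz":[0,0,-0.12],"delta_rot":[0,0,0]},{"xyz":[0,0,-0.13],"delta_rot":[0,0,0]},{"xyz":[0,0,-0.136],"delta_rot":[0,0,0]},{"xyz":[0,0,-0.139],"delta_rot":[0,0,0]},{"xyz":[0,0,-0.139],"delta_rot":[0,0,0]},{"xyz":[0,0,-0.139],"delta_rot":[0,0,0]}]' && python3 -m inch '[{"xyz":[0,0,0],"delta_rot":[0,0,0]},{"xyz":[0,0,0],"delta_rot":[0,0,0]},{"xyz":[0,0,0],"delta_rot":[0,0,0]},{"xyz":[0,0,0],"delta_rot":[0,0,0]},{"xyz":[0,0,0],"delta_rot":[0,0,0]},{"xyz":[0,0,0],"delta_rot":[0,0,0]},{"xyz":[0,0,0],"delta_rot":[0,0,0]},{"xyz":[0,0,0],"delta_rot":[0,0,0]},{"xyz":[0,0,0],"delta_rot":[0,0,0]},{"xyz":[0,0,0],"delta_rot":[0,0,0]}]' 1 20
```

```text
clock: 6.97
tool_pos: [0.5509, -0.2679, 0.1111]
ee_rot: [[-0.28, 0.96, 0.002], [0.96, 0.28, -0.001], [-0.001, 0.001, -1.0]]
force: [1.1, -0.3, 0.2]
width: 0.0855
finger_force: 0.0
clock: 7.8
tool_pos: [0.5503, -0.2679, 0.1105]
ee_rot: [[-0.28, 0.96, 0.001], [0.96, 0.28, -0.001], [-0.001, 0.0, -1.0]]
force: [-1.0, 0.1, 5.6]
width: 0.0097
finger_force: 20.4
```

```bash
python3 -m inch '[{"xyz":[-0.0027,-0.0007,0],"delta_rot":[0.83,-2.88,0]},{"xyz":[-0.0053,-0.0014,-0.0003],"delta_rot":[1.67,-5.76,0]},{"xyz":[-0.0078,-0.0021,-0.0006],"delta_rot":[2.5,-8.65,0]},{"xyz":[-0.0104,-0.0029,-0.0011],"delta_rot":[3.34,-11.53,0]},{"xyz":[-0.0129,-0.0036,-0.0017],"delta_rot":[4.17,-14.41,0]},{"xyz":[-0.0153,-0.0043,-0.0024],"delta_rot":[5,-17.29,0]},{"xyz":[-0.0177,-0.005,-0.0033],"delta_rot":[5.84,-20.17,0]},{"xyz":[-0.02,-0.0057,-0.0042],"delta_rot":[6.67,-23.05,0]},{"xyz":[-0.02,-0.0057,-0.0042],"delta_rot":[6.67,-23.05,0]},{"xyz":[-0.02,-0.0057,-0.0042],"delta_rot":[6.67,-23.05,0]}]' && python3 -m inch '[{"xyz":[0,0,0],"delta_rot":[0,0,0]},{"xyz":[0,0,0],"delta_rot":[0,0,0]},{"xyz":[0,0,0],"delta_rot":[0,0,0]},{"xyz":[0,0,0],"delta_rot":[0,0,0]},{"xyz":[0,0,0],"delta_rot":[0,0,0]},{"xyz":[0,0,0],"delta_rot":[0,0,0]},{"xyz":[-0.004,-0.001,0.009],"delta_rot":[0,0,0]},{"xyz":[-0.012,-0.0034,0.0274],"delta_rot":[0,0,0]},{"xyz":[-0.0234,-0.0068,0.0548],"delta_rot":[0,0,0]},{"xyz":[-0.035,-0.0102,0.0822],"delta_rot":[0,0,0]}]' -1 && python3 -m inch '[{"xyz":[0.01,0,0.03],"delta_rot":[-0.8,2.8,0]},{"xyz":[0.02,0.01,0.06],"delta_rot":[-1.67,5.8,0]},{"xyz":[0.03,0.02,0.09],"delta_rot":[-3.3,11.5,0]},{"xyz":[0.04,0.03,0.11],"delta_rot":[-5,17.3,0]},{"xyz":[0.05,0.03,0.12],"delta_rot":[-6.67,23.05,0]},{"xyz":[0.05,0.03,0.12],"delta_rot":[-6.67,23.05,0]},{"xyz":[0.05,0.03,0.12],"delta_rot":[-6.67,23.05,0]},{"xyz":[0.05,0.03,0.12],"delta_rot":[-6.67,23.05,0]},{"xyz":[0.05,0.03,0.12],"delta_rot":[-6.67,23.05,0]},{"xyz":[0.05,0.03,0.12],"delta_rot":[-6.67,23.05,0]}]'
python3 - <<'E'
from h import *
s=sensors.get_state();c=capture("wrist")
cv2.imwrite("pics/w3.png",cv2.resize(c["color"][:,:,::-1],(800,600),interpolation=cv2.INTER_CUBIC))
import pickle;pickle.dump((s,c),open("w3.pkl","wb"))
E
```

```text
clock: 8.63
tool_pos: [0.5296, -0.2739, 0.1059]
ee_rot: [[-0.278, 0.877, 0.391], [0.961, 0.254, 0.112], [-0.001, 0.407, -0.913]]
force: [0.1, 0.6, 3.8]
width: 0.0099
finger_force: 20.3
clock: 9.47
tool_pos: [0.494, -0.2829, 0.1883]
ee_rot: [[-0.28, 0.877, 0.389], [0.96, 0.256, 0.115], [0.001, 0.406, -0.914]]
force: [0.4, -1.0, 0.8]
width: 0.0852
finger_force: 0.0
clock: 10.3
tool_pos: [0.5437, -0.254, 0.3079]
ee_rot: [[-0.278, 0.96, 0.001], [0.96, 0.278, 0.0], [0.0, 0.001, -1.0]]
force: [-0.6, -0.0, 0.4]
width: 0.0856
finger_force: 0.0
```

View pics/w3.png

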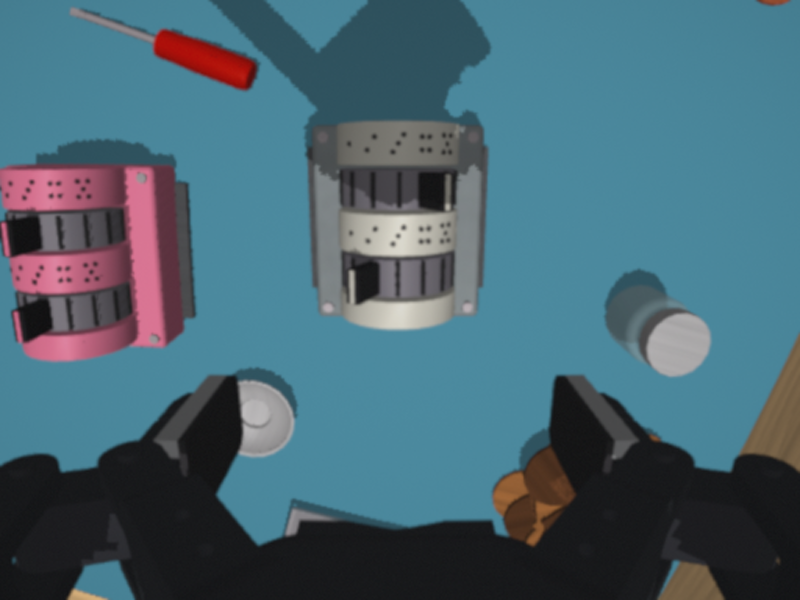

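The left tab end is at (449,190), leaning away beside the four dots. The right tab end is at (351,287), leaning towards the robot, with its base beside the two dots.

```bash
sed -e 's/w1.pkl/w3.pkl/; s/((321.6,174.6),(455,178.9),(321.9,325.4),(447,328.8))/((322,135),(473,136),(328,308),(469,308))/; s/(373.6,233)/(449,190)/; s/(403.3,315.8)/(351,287)/' m.py > m3.py; python3 m3.py | sed -n '5,8p'
```

```text
ctr [ 0.54099117 -0.23948707  0.046     ] yaw x,y 15.989676467031929 16.557178640873207 0.11323390143615639 0.13412146713781203
[  307.8125   118.75     181.25     212.5    20154.6875]
L 25.458692682693307 y 0.03139744417604115
R -25.040535923267672 y -0.029756395304020695
```

Both wheels are within about 1.5 degrees of target, and the arm is clear. I'm handing in.

```bash
python3 -c "
from station import env
print(env.job_done())"
```

```text
the job is handed in; nothing more can be done
None
```

The counter is set to 4-2 and handed in at about 10 s: the left tab measured 25.5° and the right −25.0° against targets of ±24°; the arm never went near the single-wheel box, and the hand-in returned no verdict.

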